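Nest the baking moulds in their caddy and clip its label

TASK

Put the clean baking moulds away: nest all the tapered moulds into one upright stack on the floor of the caddy, and stand the straight-sided ones, which do not nest, upright on the chopping board, not on top of each other. When all the moulds are put away, take the spring clip off its rail and let it close over the top edge of the caddy's back plate, jaws down, so that it pinches the label card and the plate together. Leave the jar, the tin and the shaker where they are.

Things in the scene. Friction and masses are not known exactly. Their poses are not given: they have to be found in the camera images.
- tapered0_mid (a point): round open aluminium baking mould, TAPERED: foot 32 mm across, 56 mm at 30 mm up, then an upright collar 12 mm high, 62 mm outside, up to the rim (hold it across the collar); 42 mm high, 55 to 100 g. Nests in its own kind, each adding 14 mm to the stack. Point: on the axis half-way up (21 mm above the foot); z along the axis to the mouth. May be absent.
- tapered1_mid (a point): round open aluminium baking mould, TAPERED: foot 32 mm across, 56 mm at 30 mm up, then an upright collar 12 mm high, 62 mm outside, up to the rim (hold it across the collar); 42 mm high, 55 to 100 g. Nests in its own kind, each adding 14 mm to the stack. Point: on the axis half-way up (21 mm above the foot); z along the axis to the mouth. May be absent.
- tapered2_mid (a point): round open aluminium baking mould, TAPERED: foot 32 mm across, 56 mm at 30 mm up, then an upright collar 12 mm high, 62 mm outside, up to the rim (hold it across the collar); 42 mm high, 55 to 100 g. Nests in its own kind, each adding 14 mm to the stack. Point: on the axis half-way up (21 mm above the foot); z along the axis to the mouth. May be absent.
- tapered3_mid (a point): round open aluminium baking mould, TAPERED: foot 32 mm across, 56 mm at 30 mm up, then an upright collar 12 mm high, 62 mm outside, up to the rim (hold it across the collar); 42 mm high, 55 to 100 g. Nests in its own kind, each adding 14 mm to the stack. Point: on the axis half-way up (21 mm above the foot); z along the axis to the mouth. May be absent.
- straight0_mid (a point): round open aluminium baking mould with STRAIGHT upright sides, 62 mm across from foot to rim, 42 mm high, wall 2.5 mm, floor 4 mm; does not nest. Point: on the axis half-way up (21 mm above the foot); z along the axis to the mouth. May be absent.
- straight1_mid (a point): round open aluminium baking mould with STRAIGHT upright sides, 62 mm across from foot to rim, 42 mm high, wall 2.5 mm, floor 4 mm; does not nest. Point: on the axis half-way up (21 mm above the foot); z along the axis to the mouth. May be absent.
- caddy_floor (a point): middle of the free floor, on its top, of the caddy: a fixed, low, open wooden box on the worktop right of the hob, 130 x 130 mm outside, walls 25 mm high and 4 mm thick, floor 4 mm above the worktop. x points to the tall back plate; the free floor reaches 55 mm to -x, 59 mm to +x and 61 mm to either side in y
- plate_top (a point): middle of the top edge, 85 mm above the worktop, of the caddy's back plate (3 mm thick, 110 mm wide) and the label card before it (3 mm, 70 mm wide, as high; gap 1 mm): 7 mm thick together along this frame's x, the edge runs along y. The plate is fixed
- card_mid (a point): centre of the label card, a stiff white plastic card 3 mm thick (x), 70 mm wide (y) and 81 mm high (z), that stands loosely in a pocket on the robot's side of the caddy's back plate; it is to be clipped, not moved
- clip_mid (a point): grey plastic sprung bag clip, 28 mm wide along its y, 45 g, jaws down, handles up. Point: between the two handles, 22 mm above the pivot, 21 mm below the handles' top, 60 mm above the jaw tips. The handles splay along x: 22 mm wide outside near the pivot, 40 mm at the top. At the start it grips the plate of the clip rail, its tips 20 mm below the top edge
- clip_jaw (a joint): the clip's opening: 0 with its jaws 6 mm apart, -0.16 shut on nothing, 0.44 wide open. Squeezing the handles together along x (5 to 15 N) brings them upright against a stop, about 21 mm wide outside, with the jaws 22 mm apart; let go, it springs shut. The gripping pads are the lowest 11 mm of the jaws; an edge fits up to 30 mm in from the tips
- rail_top (a point): middle of the top edge of the clip rail's upright plate: 6 mm thick along x, 80 mm long along y, 45 mm above the hob cover on which the rail is fixed; its foot is 50 x 100 x 10 mm
- hob_cover: fixed wooden cover board over the gas hob, 430 mm (x) by 460 mm (y); its top, on which the moulds and the clip rail stand at the start, is 55 mm above this origin (world z = 0.055)
- board_mid (a point): centre of the top of the fixed bamboo chopping board on the worktop left of the hob: it reaches 207 mm to either side in x and 125 mm to either side in y, 16 mm thick; a honey jar stands on its far part
- honey_jar: bystander: honey jar, 66 mm across and 102 mm high, on the far part of the chopping board; origin under its centre
- food_tin: bystander: food tin, 75 mm across and 110 mm high, behind the caddy; origin under its centre
- salt_shaker: bystander: shaker 44 mm across, 90 mm high, behind the caddy; origin under its centre
Mind the look-alikes: they are no part of the job. What is shaped like the part that bears tapered1_mid but pink is not meant.

How it is judged:
By the outcome, as a careful person would: the job done as asked, in the order asked, and still so for the second after the job is handed in, with the robot touching nothing.
Of tapered0, tapered1, tapered2, tapered3 only 3 to 4 are there at a start; the rules pass over those that are not, and their reading is None.
Of straight0, straight1 only 1 to 2 are there at a start; the rules pass over those that are not, and their reading is None.
At some moment in a run one of straight0, straight1 may be knocked a few centimetres aside while the robot is not near it.
It also fails if it takes over 208 s, if anything falls off the work surface, if the arm or the gripper's body presses on something with over 40 N, if the wrist force passes 120 N, or if a joint passes its speed limit or range.

ROBOT

A 6-joint arm with a two-finger parallel gripper is mounted at the origin on a cart in front of the work surface, level with it; the furniture and walls round the work are solid. World frame = base frame: x ahead of the robot, y to its left, z up, the work surface at z = 0. Lengths are in mm, angles in degrees, forces in N, time in s.
With the tool pointing down it reaches from about 300 to 850 mm from the base axis. Payload 4.2 kg.
Tool frame: the origin (TCP) lies at the very end of the fingers, on their centre line; the grasp point (between the pads) lies 19 mm behind it (env.grasp_offset is the distance from the TCP to the grasp point, in mm); z points along the fingers, y is the line along which they close (so a half turn about z gives the same grasp; the last joint's range is limited). The gripper opens to 91 mm and grips with 3 to 60 N. Pads are 32 mm wide; open, the fingers measure 118 mm over their backs; the gripper's body (76 mm by 178 mm) begins 60 mm behind the grasp point.
Start: joints at [69.901, 18.312, 89.639, -0, 72.044, -1.146], TCP at [186.763, 543.841, 213.976] pointing down, gripper open.
Joint ranges: [-177.97, 177.97], [-48.28, 115.42], [12.27, 149.76], [-77.06, 257.06], [2.81, 150.46], [-146.56, 146.56]. Speed limits (degrees/s): [147.25, 147.25, 180, 180, 180, 180].

INTERFACE

Orientations are given as [roll, pitch, yaw] about the fixed x, y, z axes, in that order (R = Rz(yaw) Ry(pitch) Rx(roll)).
In Python, from workcell import env, eyes gives the robot as it stands.
- The arm moves only by the tool send_rows, never from a script. Its arguments are lists of equal length, an entry for each row: "grip": the opening, from -1 (shut) to 1 (fully open), so that 0 is half open; "xyz": the shift along the world's x, y, z in m, a list of three; "yaw": the turn about the world's z in degrees. A call has 1 to 8 rows; each row is the pose to reach, as a shift and turn from the pose commanded when the call began; what a row does not reach only later rows make up. A row lasts 1/12 s, in which the tool goes at most 41.7 mm and 7.16 degrees, less where a joint would pass 70% of its speed; a pose out of reach is approached as far as the arm can. A call with a gripper value outside its range is refused whole. The fingers move at their own pace and stop on an object; "grip_force" is the grip in N (left out, the last holds). Time passes only in rows, so rows that repeat a pose let the fingers close. It gives the time, the measured TCP pose, the force, the opening and the grip force at its end, in the units of the state.
- env.state(): the state, without advancing time (a new reading comes with each control period).
- eyes.grab_frame(name): name is "scene" or "top" or "wrist"; returns a dict with "frame" (384x512x3 uint8, red, green, blue), "fx", "fy", "cx", "cy" (pixels), "pose" (4x4, takes a point from camera to world coordinates). Camera axes: x right, y down, z forward; pixel columns grow to the right and rows downward; lengths in mm; the calibration is good to about 2 mm. A picture is of the moment at which its call begins. There is no depth.
- env.job_done(): hands the job in; it is judged then, once.
The state is a dict: "time_s": time; "qpos": joint angles; "qvel": joint speeds; "effort": joint torques, N m; "ee_pos": TCP position; "ee_rot": TCP orientation; "force": force on the tool from outside, world axes, zero at the start; "torque": the same for the moment, N m; "gripper_width": finger opening in mm; "gripper_force": force on a finger pad.
Only numpy, scipy, OpenCV 4.12 (cv2) and the standard library are available. Lean on these libraries where they do the work, as an engineer would, in place of code of your own. Each camera call takes 0.05 s, during which the arm holds its last target. There are 200 camera calls.

## Working session

There is one attempt and no reset: what is moved stays moved. The work goes in short steps, Python scripts to look and compute and a tool call to move; the robot and the scene stay as the last step left them, time stands still between calls to the robot, and variables do not carry over. Pictures are saved under pics/ and viewed, at most 19 in all, crops included, and the job is handed in when it is done.

Besides the shell and the picture viewer there is one more tool, called as a command line: name --pt "numbers of a row" for each row, then --argument value for the rest. send_rows: Moves the arm, as the interface text tells. Its arguments: {"type":"object","properties":{"grip":{"type":"array"},"xyz":{"type":"array"},"yaw":{"type":"array"},"grip_force":{"type":"number"}},"required":["grip","xyz","yaw"]}

```bash
ls; mkdir -p pics; cat > h.py <<'E'
from workcell import env, eyes
import numpy as np, cv2
def grab(n,save=None):
    f=eyes.grab_frame(n)
    if save: cv2.imwrite('pics/'+save,f['frame'][:,:,::-1])
    return f
def ray(f,u,v):
    P=np.array(f['pose']); d=P[:3,:3]@np.array([(u-f['cx'])/f['fx'],(v-f['cy'])/f['fy'],1]); return P[:3,3],d/np.linalg.norm(d)
def onz(f,u,v,z):
    o,d=ray(f,u,v); return o+d*(z-o[2])/d[2]
def proj(f,p):
    P=np.array(f['pose']); c=P[:3,:3].T@(np.array(p,float)-P[:3,3]); return [f['fx']*c[0]/c[2]+f['cx'],f['fy']*c[1]/c[2]+f['cy']]
E
python3 - <<'E'
from h import *
a=grab('top');b=grab('scene')
for n,f in (('top',a),('scene',b)):
    print(n,f['fx'],f['cx'],f['cy'],np.round(f['pose'],3).tolist())
    cv2.imwrite(f'pics/{n}0.png',cv2.resize(f['frame'][:,:,::-1],(800,600),interpolation=cv2.INTER_CUBIC))
print(env.state())
E
```

```text
pics
top 412.12739682962643 254.0056479526654 189.63935544545998 [[0.211, -0.79, 0.576, -444.77], [-0.978, -0.174, 0.119, -69.798], [0.006, -0.588, -0.809, 1469.787], [0.0, 0.0, 0.0, 1.0]]
scene 442.5113800118347 255.19853300544818 195.27890449076534 [[0.632, -0.393, 0.668, -450.9], [-0.775, -0.314, 0.549, -693.797], [-0.006, -0.864, -0.503, 877.2], [0.0, 0.0, 0.0, 1.0]]
{'time_s': 0.1, 'qpos': array([ 6.98990935e+01,  1.83467997e+01,  8.96991273e+01, -1.76356335e-04,
        7.20433780e+01, -1.14629148e+00]), 'qvel': array([ 0.02600543, -0.02774034, -0.17428656, -0.0250583 , -0.06433542,
        0.02470244]), 'effort': array([-5.86905498e-04, -4.13337922e+01, -2.32506895e+01,  7.28494464e-02,
        4.21561254e-02, -5.35318861e-05]), 'ee_pos': array([186.62082857, 543.39941329, 213.2181205 ]), 'ee_rot': array([-1.79910710e+02, -1.61891836e-03,  1.61045438e+02]), 'force': array([-1.0135259 ,  0.15475267,  0.00690536]), 'torque': array([0.04236712, 0.03015766, 0.00978476]), 'gripper_force': 0.0, 'gripper_width': 91.38583209560429}
```

View pics/top0.png

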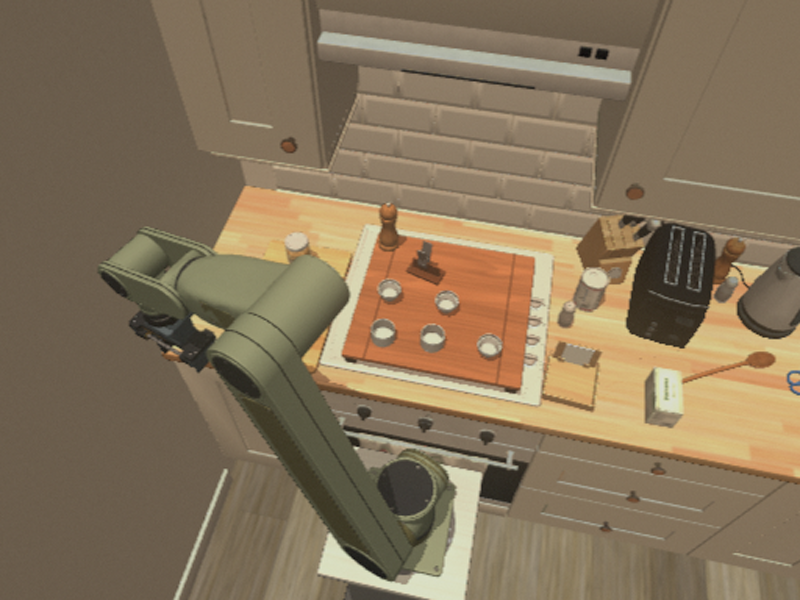

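View pics/scene0.png

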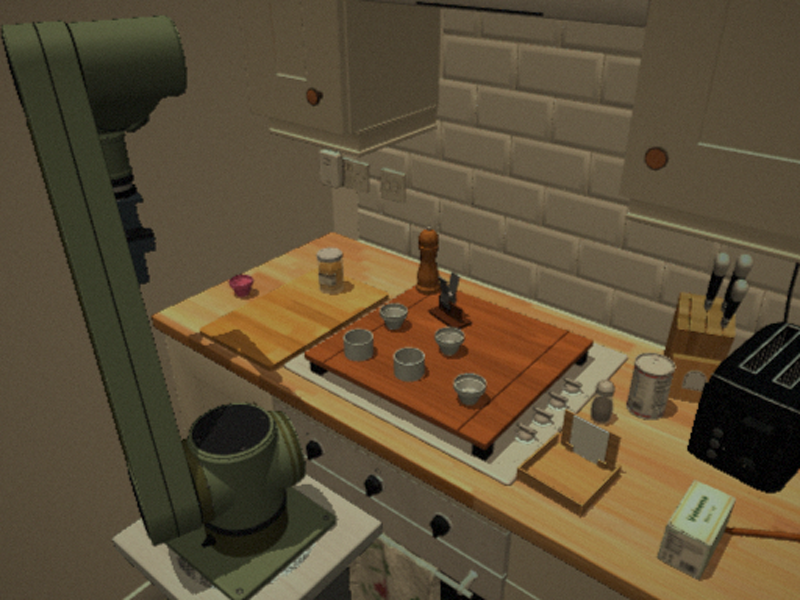

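The pictures show three tapered moulds (scene view at 394,317, 450,341 and 470,389) and two straight ones (359,344 and 409,363). All stand upright on the hob cover. The clip rail is at (449,300) and the caddy at (570,465).

```bash
python3 - <<'E'
from h import *
for n,zs in (('top',None),('scene',None)):
    f=grab(n); im=f['frame']; hsv=cv2.cvtColor(im,cv2.COLOR_RGB2HSV)
    hob=(205,130,345,260) if n=='top' else (190,165,400,290)
    m=((hsv[:,:,1]<90)&(hsv[:,:,2]>40)).astype(np.uint8)
    k=np.zeros_like(m); x0,y0,x1,y1=hob; k[y0:y1,x0:x1]=m[y0:y1,x0:x1]
    cs,_=cv2.findContours(k,cv2.RETR_EXTERNAL,cv2.CHAIN_APPROX_NONE)
    for c in cs:
        if 60<cv2.contourArea(c)<900:
            x,y,w,h=cv2.boundingRect(c)
            # left/right extents at the rim; rim top = top row
            L=onz(f,x,y+0.35*w,97);R=onz(f,x+w,y+0.35*w,97);T=onz(f,x+w/2,y,97)
            print(n,(x,y,w,h),np.round((L+R)[:2]/2),round(np.linalg.norm(L-R)),'Ttop',np.round(T[:2]), cv2.contourArea(c))
f=grab('top')
def crop(f,x,y,w,h,s,name): cv2.imwrite('pics/'+name,cv2.resize(f['frame'][y:y+h,x:x+w,::-1],(w*s,h*s),interpolation=cv2.INTER_CUBIC))
a=f['frame'][140:270,205:405,::-1]; g=grab('scene')['frame'][160:330,190:410,::-1]
crop(f,205,130,195,140,4,'topc.png')
E
```

```text
top (205, 250, 50, 10) [174. 144.] 181 Ttop [243. 161.] 216.5
top (305, 214, 16, 15) [ 441. -124.] 63 Ttop [ 467. -120.] 157.5
top (269, 207, 16, 18) [443.  20.] 63 Ttop [469.  25.] 194.5
top (237, 204, 16, 18) [430. 147.] 64 Ttop [456. 153.] 194.5
top (279, 186, 15, 14) [554.   0.] 62 Ttop [581.   5.] 135.0
top (242, 179, 15, 14) [557. 157.] 62 Ttop [583. 163.] 134.5
top (268, 155, 8, 16) [719.  92.] 35 Ttop [734.  95.] 68.0
scene (365, 266, 25, 24) [ 461. -365.] 67 Ttop [ 495. -349.] 398.5
scene (190, 263, 45, 27) [173. -32.] 119 Ttop [220.  13.] 484.0
scene (291, 239, 20, 20) [ 439. -134.] 58 Ttop [ 468. -115.] 267.0
scene (252, 223, 20, 21) [432.   6.] 62 Ttop [462.  30.] 316.5
scene (220, 211, 19, 20) [421. 131.] 61 Ttop [451. 158.] 286.5
scene (279, 209, 18, 18) [550.  -8.] 58 Ttop [582.  14.] 206.5
scene (243, 194, 18, 17) [551. 144.] 62 Ttop [584. 171.] 178.5
```

View pics/topc.png

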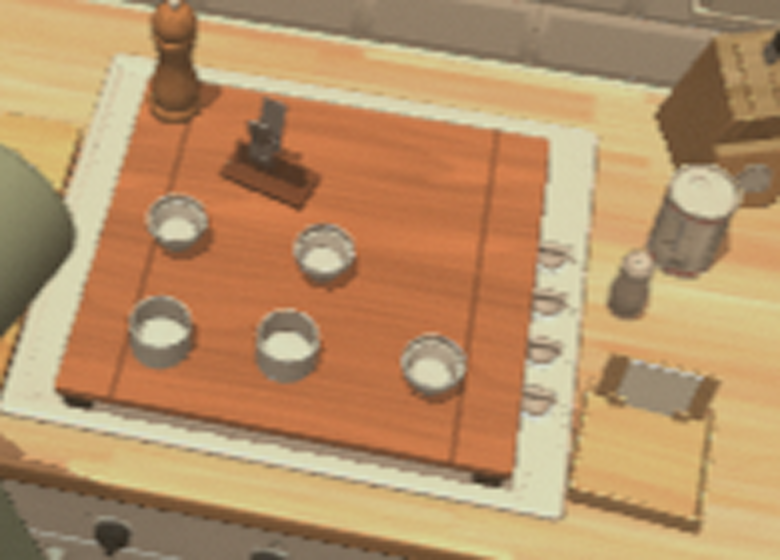

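Crop of the top view: the three tapered moulds are at (178,224), (324,254) and (433,366), and the straight ones at (162,331) and (288,345). The rail foot runs (222,172)–(320,178). The caddy's plate top runs (612,357)–(718,378).

```bash
python3 - <<'E'
from h import *
f=grab('top')
def p(u,v,z): q=onz(f,u/4+205-.4,v/4+130-.4,z); print((u,v),np.round(q)); return q
print('plate');a=p(614,356,85);b=p(718,377,85)
print(np.linalg.norm(a-b),np.degrees(np.arctan2((a-b)[1],(a-b)[0])))
print('caddy front');p(572,492,25);p(698,524,25); 
print('rail foot');[p(u,v,65) for u,v in ((220,172),(240,145),(321,178),(302,205))]
print('clip top');p(272,100,140)
print('jar in topimg');print(onz(f,297/800*512,240/600*384,118))
print('board');[print(onz(f,u*.64,v*.64,16)) for u,v in ((352,250),(325,345))]
E
```

```text
plate
(614, 356) [ 492. -298.   85.]
(718, 377) [ 490. -400.   85.]
101.54892575597279 88.56747262665147
caddy front
(572, 492) [ 366. -278.   25.]
(698, 524) [ 358. -400.   25.]
rail foot
(220, 172) [651. 133.  65.]
(240, 145) [693. 119.  65.]
(321, 178) [667.  24.  65.]
(302, 205) [626.  38.  65.]
clip top
(272, 100) [700.  88. 140.]
jar in topimg
[647.59362759 440.22955583 118.        ]
board
[727.7127177  309.11342459  16.        ]
[394.72288606 296.55503037  16.        ]
```

send_rows --grip '[1,1,1,1,1,1,1,1]' --pt "0.02 -0.01 0.04" --pt "0.05 -0.06 0.09" --pt "0.15 -0.24 0.17" --pt "0.28 -0.48 0.17" --pt "0.28 -0.48 0.17" --pt "0.28 -0.48 0.17" --pt "0.28 -0.48 0.17" --pt "0.28 -0.48 0.17" --yaw '[0,5,10,19,19,19,19,19]' --grip_force 20

```text
time_s: 1.02
ee_pos: [338.4, 295.8, 334.1]
ee_rot: [180.0, 0.0, -179.9]
force: [1.1, -0.4, 0.0]
gripper_width: 91.5
gripper_force: 0.0
```

send_rows --grip '[1,1,1,1,1,1,1,1]' --pt "0.04 -0.08 0.02" --pt "0.07 -0.16 0.02" --pt "0.07 -0.21 0.02" --pt "0.07 -0.21 0.02" --pt "0.07 -0.21 0.02" --pt "0.07 -0.21 0.02" --pt "0.07 -0.21 0.02" --pt "0.07 -0.21 0.02" --yaw '[0,0,0,0,0,0,0,0]'

```text
time_s: 1.68
ee_pos: [408.0, 87.3, 353.6]
ee_rot: [179.9, 0.0, 179.9]
force: [-0.1, 0.6, -0.3]
gripper_width: 90.8
gripper_force: 0.0
```

```bash
python3 - <<'E'
from h import *
f=grab('wrist'); print(f['fx'],np.round(f['pose'],2).tolist())
cv2.imwrite('pics/w1.png',cv2.resize(f['frame'][:,:,::-1],(800,600),interpolation=cv2.INTER_CUBIC))
E
```

```text
274.8975435727536 [[0.0, 0.97, 0.25, 338.57], [1.0, -0.0, 0.0, 85.76], [0.0, 0.25, -0.97, 523.6], [0.0, 0.0, 0.0, 1.0]]
```

View pics/w1.png

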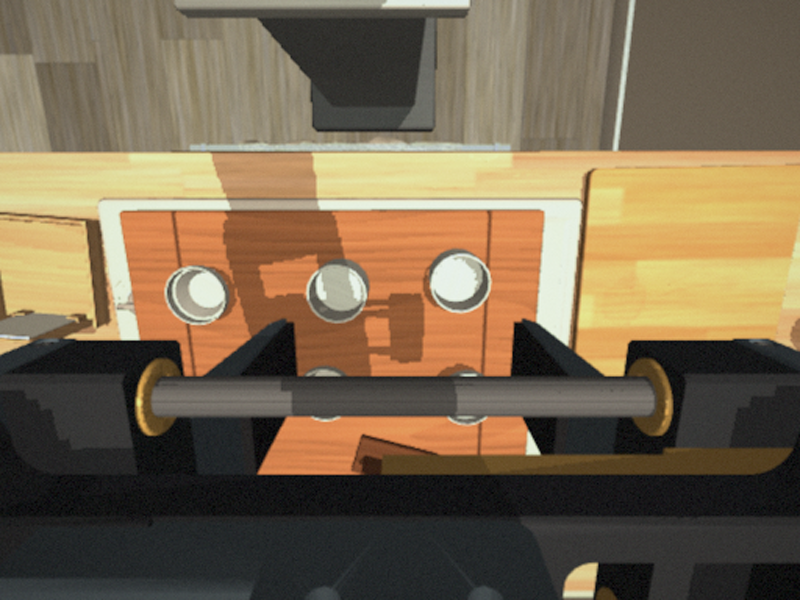

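The wrist view shows three rims: C at (197,294), S1 at (338,291) and S0 at (460,281). The caddy's front is at the far left and the board's near edge at (590,170).

```bash
python3 - <<'E'
from h import *
f=grab('wrist')
for n,u,v,z in (('C',197,294,97),('S1',338,291,97),('S0',460,281,97),('A',326,385,97),('board near-right',585,168,16),('cad front L',0,213,25),('cad corner',88,222,25),('cad back',96,325,25),('hob',121,211,55)):
    print(n,np.round(onz(f,u*.64,v*.64,z)))
E
```

```text
C [ 443. -124.   97.]
S1 [440.  20.  97.]
S0 [430. 144.  97.]
A [544.   3.  97.]
board near-right [316. 293.  16.]
cad front L [ 366. -373.   25.]
cad corner [ 376. -274.   25.]
cad back [ 499. -287.   25.]
hob [ 362. -215.   55.]
```

send_rows --grip '[1,1,1,1,1,1,1,1]' --pt "0.005 -0.04 -0.01" --pt "0.011 -0.075 -0.03" --pt "0.02 -0.11 -0.05" --pt "0.027 -0.15 -0.065" --pt "0.034 -0.19 -0.08" --pt "0.034 -0.212 -0.12" --pt "0.034 -0.212 -0.16" --pt "0.034 -0.212 -0.19" --yaw '[0,0,0,0,0,0,0,0]'

```text
time_s: 2.45
ee_pos: [441.8, -124.2, 161.4]
ee_rot: [180.0, -0.0, -180.0]
force: [-0.2, 1.1, -0.7]
gripper_width: 91.4
gripper_force: 0.0
```

send_rows --grip '[1,1,1,1,-0.3,-0.3,-0.3,-0.3]' --pt "0 0 -0.03" --pt "0 0 -0.06" --pt "0 0 -0.084" --pt "0 0 -0.084" --pt "0 0 -0.084" --pt "0 0 -0.084" --pt "0 0 -0.084" --pt "0 0 -0.084" --yaw '[0,0,0,0,0,0,0,0]'

```text
time_s: 3.12
ee_pos: [443.3, -124.4, 81.2]
ee_rot: [-179.9, 0.2, -179.9]
force: [-0.1, -0.6, 1.0]
gripper_width: 67.1
gripper_force: 0.8
```

send_rows --grip '[-0.6,-0.6,-0.6,-0.6,-0.6,-0.6,-0.6,-0.6]' --pt "0 0 0" --pt "0 0 0" --pt "0 0 0" --pt "0 0 0" --pt "0 0 0.02" --pt "0 0 0.05" --pt "0 0 0.08" --pt "0 0 0.08" --yaw '[0,0,0,0,0,0,0,0]' --grip_force 20

```text
time_s: 3.78
ee_pos: [445.3, -125.4, 164.9]
ee_rot: [-179.8, 0.6, -180.0]
force: [1.3, 0.7, 0.0]
gripper_width: 61.5
gripper_force: 20.0
```

send_rows --grip '[-0.6,-0.6,-0.6,-0.6,-0.6,-0.6,-0.6,-0.6]' --pt "0 -0.03 0" --pt "-0.005 -0.065 0" --pt "-0.01 -0.1 0" --pt "-0.014 -0.135 0" --pt "-0.014 -0.17 0" --pt "-0.014 -0.2 0" --pt "-0.014 -0.22 0" --pt "-0.014 -0.22 0" --yaw '[0,-1,-2,-3,-4,-5,-6,-6]'

```text
time_s: 4.45
ee_pos: [427.8, -348.1, 158.8]
ee_rot: [-179.9, 0.0, 173.8]
force: [0.8, 0.1, -0.8]
gripper_width: 61.8
gripper_force: 20.0
```

```bash
python3 - <<'E'
from h import *
f=grab('wrist'); s=grab('scene')
a=cv2.resize(f['frame'][:,:,::-1],(560,420)); b=cv2.resize(s['frame'][200:380,300:450,::-1],None,fx=2.33,fy=2.33)[:420,:240]
cv2.imwrite('pics/w2.png',np.hstack([a,cv2.resize(b,(240,420))]))
E
```

```text
(no output)
```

View pics/w2.png

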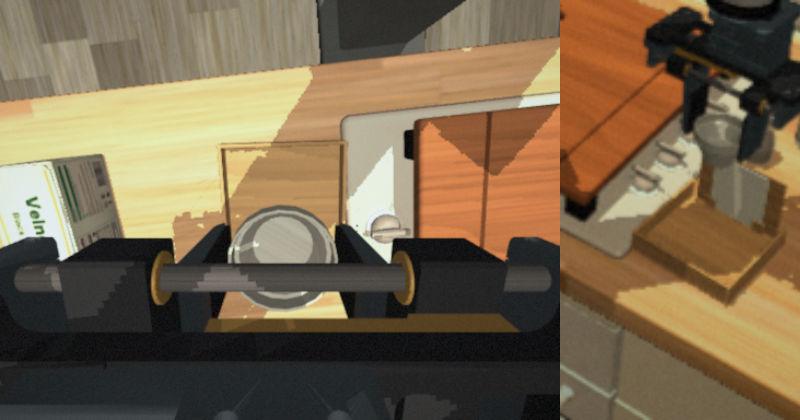

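The mould hangs level in the gripper over the caddy. The caddy's front corners are at (222,145) and (346,142) in the 560-px wrist half.

```bash
python3 - <<'E'
from h import *
f=grab('wrist'); k=512/560
a=onz(f,222*k,145*k,25);b=onz(f,346*k,142*k,25)
print(a,b,np.linalg.norm(a-b)); d=(b-a)/np.linalg.norm(b-a); yaw=np.degrees(np.arctan2(-d[0],d[1])); x=np.array([d[1],-d[0],0]);
m=(a+b)/2; print(yaw,'floor',m+59*x,'plate',m+121.5*x)
print(env.state()['ee_pos'],env.state()['ee_rot'])
E
```

```text
[ 364.50724191 -398.86234828   25.        ] [ 374.58875643 -276.72933901   25.        ] 122.54839406508216
-4.718803198827071 floor [ 428.34801529 -342.64951277   25.        ] plate [ 490.63616796 -347.79111142   25.        ]
[ 427.42877917 -343.52208194  158.90259423] [ 1.79903892e+02 -7.68863359e-02  1.74027280e+02]
```

send_rows --grip '[-0.6,-0.6,-0.6,-0.6,-0.6,-0.6,-0.6,-0.6]' --pt "0 0 -0.03" --pt "0 0 -0.06" --pt "0 0 -0.09" --pt "0 0 -0.11" --pt "0 0 -0.12" --pt "0 0 -0.128" --pt "0 0 -0.128" --pt "0 0 -0.128" --yaw '[0,0,0,0,0,0,0,0]'

```text
time_s: 5.27
ee_pos: [428.7, -344.4, 32.4]
ee_rot: [-180.0, 0.1, 174.1]
force: [0.4, -0.1, -0.2]
gripper_width: 61.9
gripper_force: 20.0
```

send_rows --grip '[0.65,0.65,0.65,0.65,0.65,0.65,0.65,0.65]' --pt "0 0 0" --pt "0 0 0" --pt "0 0 0" --pt "0 0 0" --pt "0 0 0.03" --pt "0 0 0.06" --pt "0 0 0.1" --pt "0 0 0.14" --yaw '[0,0,0,0,0,0,0,0]'

```text
time_s: 5.93
ee_pos: [427.4, -343.9, 172.9]
ee_rot: [179.9, -0.1, 174.0]
force: [0.0, -0.2, -0.2]
gripper_width: 75.2
gripper_force: 0.0
```

```bash
python3 - <<'E'
from h import *
f=grab('wrist'); s=grab('scene')
a=cv2.resize(f['frame'][:,:,::-1],(560,420)); b=s['frame'][160:330,190:400,::-1]
cv2.imwrite('pics/w3.png',np.hstack([a,cv2.resize(b,(240,194)).repeat(1,0) if 0 else np.vstack([cv2.resize(b,(240,194)),np.zeros((226,240,3),np.uint8)])]))
E
```

```text
(no output)
```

View pics/w3.png

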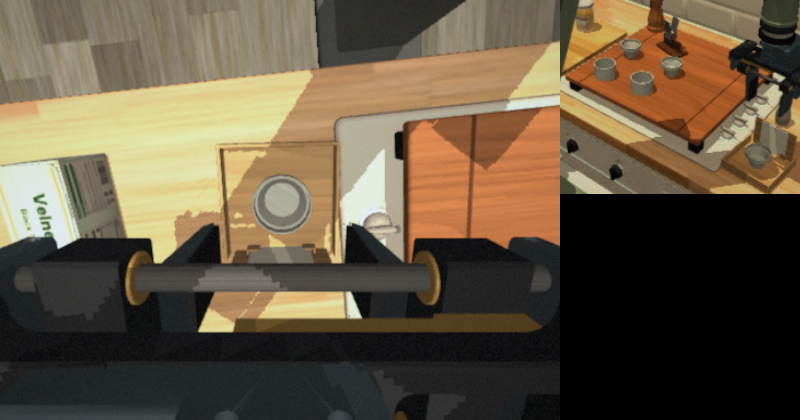

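The first mould stands upright in the caddy, rim centre at (282,204). The other four have not moved. Next is tapered A.

```bash
python3 - <<'E'
from h import *
f=grab('wrist'); k=512/560
print('mould',onz(f,282*k,204*k,46),'cardtop near edge',onz(f,246*k,248*k,85),onz(f,318*k,247*k,85))
E
```

```text
mould [ 435.86572211 -350.61541949   46.        ] cardtop near edge [ 465.06538651 -387.35170731   85.        ] [ 470.88541961 -320.01010671   85.        ]
```

send_rows --grip '[0.7,0.8,1,1,1,1,1,1]' --pt "0.01 0.03 0" --pt "0.022 0.065 0" --pt "0.034 0.1 0" --pt "0.047 0.137 0" --pt "0.06 0.175 0" --pt "0.073 0.213 0" --pt "0.086 0.25 0" --pt "0.1 0.29 0" --yaw '[0,1,2,3,4,5,6,6]'

```text
time_s: 6.75
ee_pos: [527.0, -53.3, 170.2]
ee_rot: [180.0, -0.2, -179.9]
force: [1.3, -0.6, 0.5]
gripper_width: 91.1
gripper_force: 0.0
```

send_rows --grip '[1,1,1,1,1,1,1,1]' --pt "0.01 0.03 0" --pt "0.019 0.055 0" --pt "0.019 0.055 -0.01" --pt "0.019 0.055 -0.04" --pt "0.019 0.055 -0.07" --pt "0.019 0.055 -0.092" --pt "0.019 0.055 -0.092" --pt "0.019 0.055 -0.092" --yaw '[0,0,0,0,0,0,0,0]'

```text
time_s: 7.42
ee_pos: [545.1, -0.5, 77.8]
ee_rot: [-180.0, -0.3, -180.0]
force: [0.3, -1.1, 0.5]
gripper_width: 91.3
gripper_force: 0.0
```

send_rows --grip '[-0.6,-0.6,-0.6,-0.6,-0.6,-0.6,-0.6,-0.6]' --pt "0 0 0" --pt "0 0 0" --pt "0 0 0" --pt "0 0 0" --pt "0 0 0" --pt "0 0 0" --pt "0 0 0" --pt "0 0 0" --yaw '[0,0,0,0,0,0,0,0]'

```text
time_s: 8.08
ee_pos: [547.3, -0.0, 80.5]
ee_rot: [-180.0, 0.1, -179.9]
force: [0.2, 0.3, 5.4]
gripper_width: 62.1
gripper_force: 20.0
```

send_rows --grip '[-0.6,-0.6,-0.6,-0.6,-0.6,-0.6,-0.6,-0.6]' --pt "0 0 0.03" --pt "0 0 0.065" --pt "0 -0.01 0.095" --pt "-0.014 -0.04 0.1" --pt "-0.026 -0.075 0.1" --pt "-0.038 -0.11 0.1" --pt "-0.05 -0.145 0.1" --pt "-0.063 -0.182 0.1" --yaw '[0,0,0,-1,-2,-3,-4,-5]'

```text
time_s: 8.75
ee_pos: [482.8, -183.0, 179.4]
ee_rot: [180.0, -0.0, 175.0]
force: [0.2, -0.1, -0.7]
gripper_width: 61.8
gripper_force: 20.0
```

send_rows --grip '[-0.6,-0.6,-0.6,-0.6,-0.6,-0.6,-0.6,-0.6]' --pt "-0.013 -0.037 0" --pt "-0.026 -0.074 0" --pt "-0.037 -0.11 0" --pt "-0.049 -0.14 0" --pt "-0.056 -0.162 -0.01" --pt "-0.056 -0.162 -0.03" --pt "-0.056 -0.162 -0.05" --pt "-0.056 -0.162 -0.05" --yaw '[-1,-1,-1,-1,-1,-1,-1,-1]'

```text
time_s: 9.42
ee_pos: [425.0, -342.5, 125.5]
ee_rot: [179.7, -0.4, 174.0]
force: [0.2, 1.1, -1.3]
gripper_width: 61.9
gripper_force: 20.0
```

send_rows --grip '[-0.6,-0.6,-0.6,-0.6,-0.6,-0.6,-0.6,-0.6]' --pt "0.001 -0.001 -0.015" --pt "0.001 -0.001 -0.03" --pt "0.001 -0.001 -0.045" --pt "0.001 -0.001 -0.06" --pt "0.001 -0.001 -0.07" --pt "0.001 -0.001 -0.077" --pt "0.001 -0.001 -0.08" --pt "0.001 -0.001 -0.08" --yaw '[0,0,0,0,0,0,0,0]'

```text
time_s: 10.08
ee_pos: [428.6, -344.8, 49.4]
ee_rot: [180.0, -0.0, 174.1]
force: [0.4, -0.1, -0.3]
gripper_width: 62.1
gripper_force: 20.0
```

send_rows --grip '[-0.6,-0.6,-0.6,0.65,0.65,0.65,0.65,0.65]' --pt "0 0 -0.002" --pt "0 0 -0.004" --pt "0 0 -0.004" --pt "0 0 -0.004" --pt "0 0 -0.004" --pt "0 0 -0.004" --pt "0 0 0.02" --pt "0 0 0.05" --yaw '[0,0,0,0,0,0,0,0]'

```text
time_s: 10.75
ee_pos: [427.5, -344.1, 98.0]
ee_rot: [179.8, -0.3, 174.0]
force: [1.2, -0.5, 0.6]
gripper_width: 75.1
gripper_force: 0.0
```

send_rows --grip '[0.65,0.65,0.65,0.65,0.65,0.65,0.65,0.65]' --pt "0 0 0.03" --pt "0 0 0.06" --pt "0 0 0.08" --pt "0 0 0.08" --pt "0 0 0.08" --pt "0 0 0.08" --pt "0 0 0.08" --pt "0 0 0.08" --yaw '[0,0,0,0,0,0,0,0]'

```text
time_s: 11.42
ee_pos: [428.2, -344.5, 178.0]
ee_rot: [179.9, -0.1, 174.0]
force: [-0.6, -0.5, -0.4]
gripper_width: 75.2
gripper_force: 0.0
```

```bash
python3 - <<'E'
from h import *
f=grab('wrist'); s=grab('scene')
a=cv2.resize(f['frame'][:,:,::-1],(560,420)); b=s['frame'][150:330,190:400,::-1]; c=s['frame'][250:340,320:410,::-1]
cv2.imwrite('pics/w4.png',np.hstack([a,np.vstack([cv2.resize(b,(240,180)),cv2.resize(c,(240,240),interpolation=cv2.INTER_CUBIC)])]))
E
```

```text
(no output)
```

View pics/w4.png

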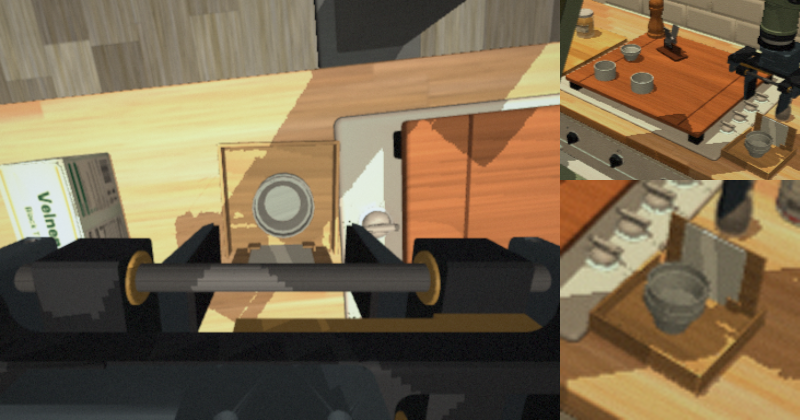

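The second mould is nested level in the first (stack at (282,204)). The two straight moulds and tapered B are still in place. Next is B.

send_rows --grip '[0.7,0.8,1,1,1,1,1,1]' --pt "0.008 0.034 0" --pt "0.016 0.07 0" --pt "0.025 0.107 0" --pt "0.034 0.144 0" --pt "0.043 0.182 0" --pt "0.053 0.22 0" --pt "0.062 0.257 0" --pt "0.072 0.295 0" --yaw '[0,1,2,3,4,5,6,6]'

```text
time_s: 12.18
ee_pos: [500.6, -48.2, 179.2]
ee_rot: [-180.0, -0.0, -179.9]
force: [0.8, 0.1, -0.5]
gripper_width: 91.4
gripper_force: 0.0
```

send_rows --grip '[1,1,1,1,1,1,1,1]' --pt "0.009 0.037 0" --pt "0.018 0.074 0" --pt "0.027 0.11 0" --pt "0.036 0.147 0" --pt "0.044 0.18 0" --pt "0.049 0.203 0" --pt "0.049 0.203 -0.02" --pt "0.049 0.203 -0.05" --yaw '[0,0,0,0,0,0,0,0]'

```text
time_s: 12.85
ee_pos: [552.2, 155.4, 131.1]
ee_rot: [179.9, 0.4, -179.8]
force: [0.4, -0.5, -0.2]
gripper_width: 91.1
gripper_force: 0.0
```

send_rows --grip '[1,1,1,-0.6,-0.6,-0.6,-0.6,-0.6]' --pt "0 0 -0.03" --pt "0 0 -0.048" --pt "0 0 -0.048" --pt "0 0 -0.048" --pt "0 0 -0.048" --pt "0 0 -0.048" --pt "0 0 -0.048" --pt "0 0 -0.048" --yaw '[0,0,0,0,0,0,0,0]'

```text
time_s: 13.52
ee_pos: [550.8, 153.5, 83.1]
ee_rot: [179.9, 0.2, -180.0]
force: [-0.3, 0.7, 3.5]
gripper_width: 61.5
gripper_force: 20.0
```

send_rows --grip '[-0.6,-0.6,-0.6,-0.6,-0.6,-0.6,-0.6,-0.6]' --pt "0 0 0" --pt "0 0 0" --pt "0 0 0.03" --pt "0 0 0.065" --pt "0 -0.01 0.1" --pt "-0.007 -0.03 0.12" --pt "-0.015 -0.066 0.12" --pt "-0.024 -0.1 0.12" --yaw '[0,0,0,0,0,0,0,0]'

```text
time_s: 14.18
ee_pos: [526.2, 52.2, 203.2]
ee_rot: [-180.0, 0.2, -179.8]
force: [0.5, -0.3, -1.0]
gripper_width: 61.8
gripper_force: 20.0
```

send_rows --grip '[-0.6,-0.6,-0.6,-0.6,-0.6,-0.6,-0.6,-0.6]' --pt "-0.009 -0.036 0" --pt "-0.018 -0.074 0" --pt "-0.027 -0.112 0" --pt "-0.036 -0.15 0" --pt "-0.046 -0.188 0" --pt "-0.055 -0.226 0" --pt "-0.064 -0.264 0" --pt "-0.074 -0.302 0" --yaw '[0,-1,-2,-3,-4,-5,-6,-6]'

```text
time_s: 14.85
ee_pos: [450.5, -250.8, 201.5]
ee_rot: [-180.0, -0.0, 174.0]
force: [0.3, 1.0, -1.3]
gripper_width: 62.0
gripper_force: 20.0
```

send_rows --grip '[-0.6,-0.6,-0.6,-0.6,-0.6,-0.6,-0.6,-0.6]' --pt "-0.009 -0.036 0" --pt "-0.018 -0.07 0" --pt "-0.024 -0.096 0" --pt "-0.024 -0.096 -0.02" --pt "-0.024 -0.096 -0.04" --pt "-0.024 -0.096 -0.06" --pt "-0.024 -0.096 -0.07" --pt "-0.024 -0.096 -0.07" --yaw '[0,0,0,0,0,0,0,0]'

```text
time_s: 15.52
ee_pos: [426.1, -343.8, 129.1]
ee_rot: [179.8, -0.3, 174.0]
force: [-1.0, -0.4, -2.1]
gripper_width: 62.4
gripper_force: 20.0
```

Commanded z is about 131; lower to about 63.

send_rows --grip '[-0.6,-0.6,-0.6,-0.6,-0.6,-0.6,-0.6,-0.6]' --pt "0.001 0 -0.015" --pt "0.001 0 -0.03" --pt "0.001 0 -0.042" --pt "0.001 0 -0.052" --pt "0.001 0 -0.059" --pt "0.001 0 -0.064" --pt "0.001 0 -0.067" --pt "0.001 0 -0.067" --yaw '[0,0,0,0,0,0,0,0]'

```text
time_s: 16.18
ee_pos: [428.5, -344.8, 64.4]
ee_rot: [180.0, -0.0, 174.1]
force: [0.2, -0.3, -0.8]
gripper_width: 61.5
gripper_force: 20.0
```

send_rows --grip '[-0.6,0.65,0.65,0.65,0.65,0.65,0.65,0.65]' --pt "0 0 0" --pt "0 0 0" --pt "0 0 0" --pt "0 0 0" --pt "0 0 0.01" --pt "0 0 0.04" --pt "0 0 0.08" --pt "0 0 0.12" --yaw '[0,0,0,0,0,0,0,0]'

```text
time_s: 16.85
ee_pos: [428.3, -344.6, 186.2]
ee_rot: [179.9, -0.1, 174.0]
force: [0.7, -0.3, 0.8]
gripper_width: 75.2
gripper_force: 0.0
```

```bash
python3 - <<'E'
from h import *
f=grab('wrist'); s=grab('scene'); t=grab('top')
c=s['frame'][250:340,320:410,::-1]; a=s['frame'][150:300,80:330,::-1]; d=t['frame'][130:250,150:350,::-1]
L=np.vstack([cv2.resize(a,(500,300),interpolation=cv2.INTER_CUBIC),cv2.resize(d,(500,300),interpolation=cv2.INTER_CUBIC)])
R=np.vstack([cv2.resize(c,(300,300),interpolation=cv2.INTER_CUBIC),cv2.resize(f['frame'][80:300,150:370,::-1],(300,300))])
cv2.imwrite('pics/w5.png',np.hstack([L,R]))
E
```

```text
(no output)
```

View pics/w5.png

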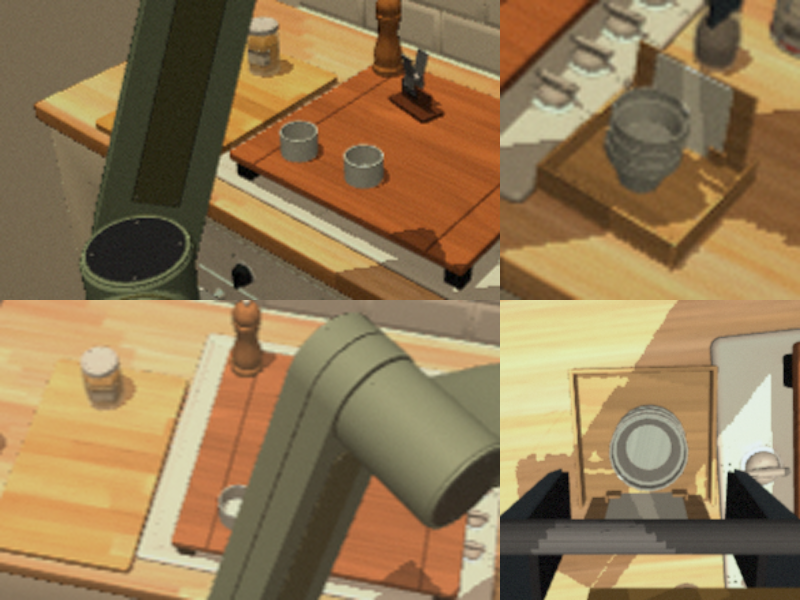

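The stack of three stands upright in the caddy. The straight moulds have not moved (scene view 229,215 and 262,227). In the top crop, the board's corners are at (133,570), (188,378) and (50,350), and the jar base is at (102,400).

```bash
python3 - <<'E'
from h import *
t=grab('top'); s=grab('scene')
for n,u,v in (('nr',133,268),('fr',188,78),('fl',50,50),('jarbase',102,100)): print(n,np.round(onz(t,u/2.5+150,v/2.5+130,16)))
for p in ((430,145,97),(440,20,97)): print(proj(s,p))
E
```

```text
nr [316. 294.  16.]
fr [721. 308.  16.]
fl [731. 577.  16.]
jarbase [637. 446.  16.]
[np.float64(228.12359375793974), np.float64(215.01497335964012)]
[np.float64(260.0130888451455), np.float64(227.23627126069863)]
```

send_rows --grip '[0.7,0.8,1,1,1,1,1,1]' --pt "0 0.035 0" --pt "0 0.072 0" --pt "0 0.11 0" --pt "0 0.15 0" --pt "0 0.19 0" --pt "0 0.23 0" --pt "0.001 0.27 0" --pt "0.001 0.31 0" --yaw '[0,1,2,3,4,5,6,6]'

```text
time_s: 17.77
ee_pos: [428.2, -33.1, 183.1]
ee_rot: [180.0, -0.2, -180.0]
force: [-0.2, -0.2, 0.0]
gripper_width: 91.0
gripper_force: 0.0
```

send_rows --grip '[1,1,1,1,1,1,1,1]' --pt "0 0.038 0" --pt "0.001 0.076 0" --pt "0.001 0.114 0" --pt "0.001 0.15 0" --pt "0.001 0.179 0" --pt "0.001 0.179 -0.02" --pt "0.001 0.179 -0.04" --pt "0.001 0.179 -0.04" --yaw '[0,0,0,0,0,0,0,0]'

```text
time_s: 18.43
ee_pos: [426.9, 143.6, 140.1]
ee_rot: [-179.8, -0.6, -179.9]
force: [-1.1, -0.5, -0.0]
gripper_width: 91.3
gripper_force: 0.0
```

```bash
python3 - <<'E'
from h import *
f=grab('wrist');s=grab('scene');print(env.state()['ee_pos'])
hsv=cv2.cvtColor(s['frame'],cv2.COLOR_RGB2HSV); m=((hsv[:,:,1]<90)&(hsv[:,:,2]>40)).astype(np.uint8)
cs,_=cv2.findContours(m[190:270,200:320].copy(),cv2.RETR_EXTERNAL,cv2.CHAIN_APPROX_NONE)
print([cv2.boundingRect(c) for c in cs if cv2.contourArea(c)>60])
a=cv2.resize(f['frame'][:,:,::-1],(480,360)); b=cv2.resize(s['frame'][160:320,150:360,::-1],(320,244))
cv2.imwrite('pics/w6.png',np.hstack([a,np.vstack([b,np.zeros((116,320,3),np.uint8)])]))
E
```

```text
[429.6064246  143.65235544 143.35469178]
[(0, 48, 72, 32), (52, 33, 20, 21), (20, 21, 19, 20)]
```

View pics/w6.png

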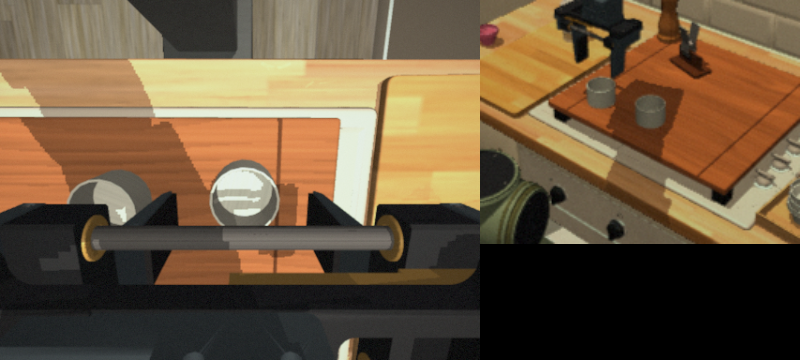

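S0 is centred between the fingers (rim at (244,195)), so I'll grasp it and carry it to the board.

send_rows --grip '[1,1,1,-0.6,-0.6,-0.6,-0.6,-0.6]' --pt "0 0 -0.03" --pt "0 0 -0.06" --pt "0 0 -0.066" --pt "0 0 -0.066" --pt "0 0 -0.066" --pt "0 0 -0.066" --pt "0 0 -0.066" --pt "0 0 -0.066" --yaw '[0,0,0,0,0,0,0,0]'

```text
time_s: 19.2
ee_pos: [431.8, 144.4, 80.0]
ee_rot: [179.9, 0.2, -180.0]
force: [-0.1, -1.3, 4.7]
gripper_width: 62.1
gripper_force: 20.0
```

send_rows --grip '[-0.6,-0.6,-0.6,-0.6,-0.6,-0.6,-0.6,-0.6]' --pt "0 0 0" --pt "0 0 0.03" --pt "0 0 0.065" --pt "0 0.03 0.08" --pt "0 0.065 0.08" --pt "0 0.103 0.08" --pt "0 0.14 0.08" --pt "0 0.18 0.08" --yaw '[0,0,0,0,0,0,0,0]'

```text
time_s: 19.87
ee_pos: [430.3, 325.2, 159.0]
ee_rot: [-180.0, 0.0, -180.0]
force: [1.0, -0.3, -0.4]
gripper_width: 62.2
gripper_force: 20.0
```

send_rows --grip '[-0.6,-0.6,-0.6,-0.6,-0.6,-0.6,-0.6,-0.6]' --pt "0 0.037 0" --pt "0 0.075 0" --pt "0 0.11 0" --pt "0 0.14 0" --pt "0 0.15 -0.02" --pt "0 0.15 -0.05" --pt "0 0.15 -0.08" --pt "0 0.15 -0.09" --yaw '[0,0,0,0,0,0,0,0]'

```text
time_s: 20.53
ee_pos: [428.4, 472.1, 64.0]
ee_rot: [-179.6, -0.3, -179.9]
force: [-0.9, -1.1, -2.0]
gripper_width: 62.1
gripper_force: 20.0
```

send_rows --grip '[-0.6,-0.6,-0.6,-0.6,-0.6,0.8,0.8,0.8]' --pt "0 0 -0.01" --pt "0 0 -0.018" --pt "0 0 -0.024" --pt "0 0 -0.026" --pt "0 0 -0.026" --pt "0 0 -0.026" --pt "0 0 -0.026" --pt "0 0 -0.026" --yaw '[0,0,0,0,0,0,0,0]'

```text
time_s: 21.2
ee_pos: [431.2, 474.4, 43.6]
ee_rot: [179.9, 0.1, -180.0]
force: [0.7, 0.2, -0.5]
gripper_width: 78.9
gripper_force: 0.0
```

send_rows --grip '[0.8,0.8,0.8,0.8,0.8,0.8,0.8,0.8]' --pt "0 0 0" --pt "0 0 0.02" --pt "0 0 0.06" --pt "0 0 0.1" --pt "0 -0.02 0.12" --pt "0 -0.05 0.12" --pt "0.002 -0.09 0.12" --pt "0.003 -0.13 0.12" --yaw '[0,0,0,0,0,0,0,0]'

```text
time_s: 21.87
ee_pos: [433.8, 343.3, 163.4]
ee_rot: [179.9, 0.1, -179.8]
force: [0.2, -0.6, 0.8]
gripper_width: 81.8
gripper_force: 0.0
```

send_rows --grip '[1,1,1,1,1,1,1,1]' --pt "0.001 -0.038 0" --pt "0.002 -0.076 0" --pt "0.003 -0.114 0" --pt "0.004 -0.152 0" --pt "0.005 -0.19 0" --pt "0.006 -0.23 0" --pt "0.007 -0.27 0" --pt "0.007 -0.3 0" --yaw '[0,0,0,0,0,0,0,0]'

```text
time_s: 22.53
ee_pos: [440.5, 41.4, 163.1]
ee_rot: [-180.0, 0.1, -180.0]
force: [0.5, -0.3, -0.5]
gripper_width: 91.0
gripper_force: 0.0
```

```bash
python3 - <<'E'
from h import *
f=grab('wrist');s=grab('scene');t=grab('top');print(env.state()['ee_pos'])
a=cv2.resize(f['frame'][:,:,::-1],(480,360)); b=cv2.resize(s['frame'][140:300,90:330,::-1],(320,213));c=cv2.resize(t['frame'][130:270,130:340,::-1],(320,213))
cv2.imwrite('pics/w7.png',np.hstack([cv2.resize(a,(480,426)),np.vstack([b,c])]))
E
```

```text
[440.8030262   42.52615082 163.00213607]
```

View pics/w7.png

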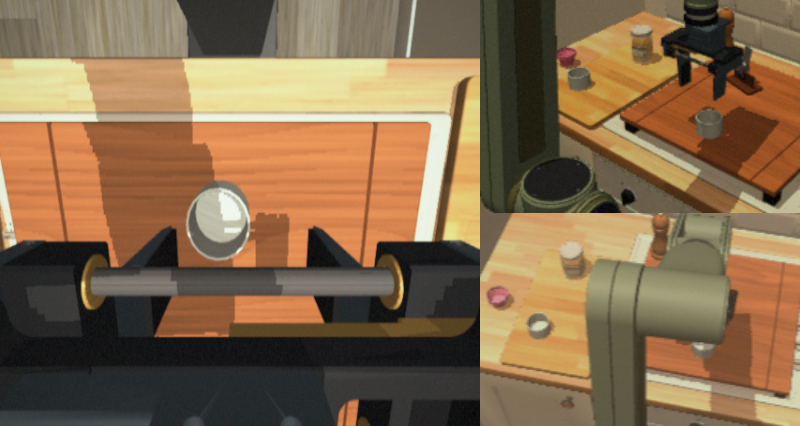

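S0 stands upright on the board (top crop 538,325). S1 is just left of the finger centre (rim 218,222), at y≈20 as measured.

send_rows --grip '[1,1,1,1,1,1,-0.6,-0.6]' --pt "0 -0.012 0" --pt "0 -0.022 0" --pt "0 -0.022 -0.02" --pt "0 -0.022 -0.05" --pt "0 -0.022 -0.08" --pt "0 -0.022 -0.084" --pt "0 -0.022 -0.084" --pt "0 -0.022 -0.084" --yaw '[0,0,0,0,0,0,0,0]'

```text
time_s: 23.35
ee_pos: [441.7, 22.5, 79.4]
ee_rot: [180.0, 0.1, -179.9]
force: [-0.1, -0.6, 0.2]
gripper_width: 80.7
gripper_force: 0.0
```

send_rows --grip '[-0.6,-0.6,-0.6,-0.6,-0.6,-0.6,-0.6,-0.6]' --pt "0 0 0" --pt "0 0 0" --pt "0 0 0" --pt "0 0 0" --pt "0 0 0.03" --pt "0 0 0.065" --pt "0 0.02 0.08" --pt "0 0.06 0.08" --yaw '[0,0,0,0,0,0,0,0]'

```text
time_s: 24.02
ee_pos: [443.5, 80.8, 162.6]
ee_rot: [180.0, 0.5, 179.8]
force: [2.1, 1.0, -1.5]
gripper_width: 60.6
gripper_force: 20.0
```

send_rows --grip '[-0.6,-0.6,-0.6,-0.6,-0.6,-0.6,-0.6,-0.6]' --pt "0 0.038 0" --pt "0 0.076 0" --pt "0 0.114 0" --pt "0 0.152 0" --pt "0 0.19 0" --pt "0 0.23 0" --pt "0 0.265 0" --pt "0 0.285 0" --yaw '[0,0,0,0,0,0,0,0]'

```text
time_s: 24.68
ee_pos: [440.2, 370.8, 158.5]
ee_rot: [179.9, 0.0, -179.8]
force: [-0.3, 0.3, -0.6]
gripper_width: 60.6
gripper_force: 20.0
```

```bash
python3 - <<'E'
from h import *
f=grab('wrist');s=grab('scene')
a=cv2.resize(f['frame'][:,:,::-1],(480,360)); b=cv2.resize(s['frame'][130:270,80:260,::-1],(320,249),interpolation=cv2.INTER_CUBIC)
cv2.imwrite('pics/w8.png',np.hstack([a,np.vstack([b,np.zeros((111,320,3),np.uint8)])]))
E
```

```text
(no output)
```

View pics/w8.png

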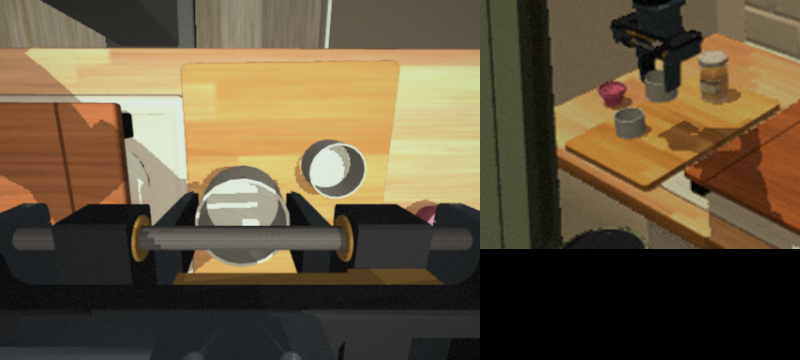

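The mould hangs level, and S0 is clear on the board at (333,170). I'll place S1 a little to the right of where it hangs.

send_rows --grip '[-0.6,-0.6,-0.6,-0.6,-0.6,-0.6,-0.6,-0.6]' --pt "0 -0.005 -0.03" --pt "0 -0.01 -0.06" --pt "0 -0.01 -0.085" --pt "0 -0.01 -0.1" --pt "0 -0.01 -0.11" --pt "0 -0.01 -0.115" --pt "0 -0.01 -0.117" --pt "0 -0.01 -0.117" --yaw '[0,0,0,0,0,0,0,0]'

```text
time_s: 25.45
ee_pos: [441.1, 356.9, 42.0]
ee_rot: [180.0, 0.0, -180.0]
force: [0.3, -0.4, -1.1]
gripper_width: 60.7
gripper_force: 20.0
```

send_rows --grip '[-0.6,0.65,0.65,0.65,0.65,0.65,0.65,0.65]' --pt "0 0 0" --pt "0 0 0" --pt "0 0 0" --pt "0 0 0" --pt "0 0 0.02" --pt "0 0 0.06" --pt "0 0 0.1" --pt "0 0 0.14" --yaw '[0,0,0,0,0,0,0,0]'

```text
time_s: 26.12
ee_pos: [440.4, 356.8, 183.3]
ee_rot: [-180.0, -0.0, -179.9]
force: [0.8, -0.5, 0.1]
gripper_width: 75.5
gripper_force: 0.0
```

send_rows --grip '[0.65,0.65,0.65,0.65,0.65,0.65,0.65,0.65]' --pt "0 0 0.04" --pt "0.01 -0.02 0.07" --pt "0.03 -0.045 0.1" --pt "0.05 -0.072 0.117" --pt "0.072 -0.1 0.117" --pt "0.094 -0.13 0.117" --pt "0.115 -0.16 0.117" --pt "0.137 -0.19 0.117" --yaw '[-7,-14,-21,-28,-35,-42,-49,-56]'

```text
time_s: 26.78
ee_pos: [578.3, 165.5, 299.2]
ee_rot: [179.9, 0.0, 123.7]
force: [0.2, 0.0, -0.5]
gripper_width: 75.5
gripper_force: 0.0
```

send_rows --grip '[0.65,0.65,0.65,0.65,0.65,0.65,0.65,0.65]' --pt "0.021 -0.03 0" --pt "0.042 -0.06 0" --pt "0.063 -0.088 0" --pt "0.063 -0.088 0" --pt "0.063 -0.088 0" --pt "0.063 -0.088 0" --pt "0.063 -0.088 0" --pt "0.063 -0.088 0" --yaw '[-7,-14,-21,-28,-35,-42,-49,-49]'

```text
time_s: 27.45
ee_pos: [640.8, 78.8, 298.7]
ee_rot: [180.0, -0.0, 74.9]
force: [0.3, -0.1, -0.9]
gripper_width: 75.1
gripper_force: 0.0
```

```bash
python3 - <<'E'
from h import *
f=grab('wrist');s=grab('scene'); st=env.state(); print(st['ee_pos'],st['ee_rot'],np.round(f['pose'],2).tolist())
b=cv2.resize(s['frame'][140:300,80:330,::-1],(300,192)); c=cv2.resize(s['frame'][170:215,265:315,::-1],(300,270),interpolation=cv2.INTER_CUBIC)
cv2.imwrite('pics/w9.png',np.hstack([cv2.resize(f['frame'][:340,:,::-1],(500,332)),np.vstack([b,c[:140]])]))
cv2.imwrite('pics/w9.png',np.hstack([cv2.resize(f['frame'][:,:,::-1],(500,462)),np.vstack([b,c])]))
E
```

```text
[640.67402827  79.03205679 298.77352522] [ 1.79981569e+02 -3.47914981e-03  7.52314080e+01] [[0.97, -0.25, -0.06, 659.0], [-0.26, -0.94, -0.24, 144.58], [0.0, 0.25, -0.97, 468.76], [0.0, 0.0, 0.0, 1.0]]
```

View pics/w9.png

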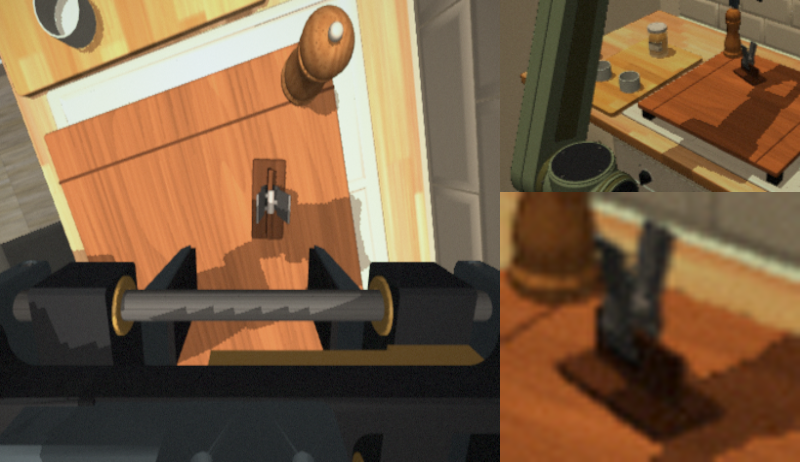

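The wrist view shows the rail foot upright in the image, so the 75° yaw fits: (253–284, 158–239). The clip handles centre at about (274,206). The pepper mill is well clear at (320,50).

```bash
python3 - <<'E'
from h import *
f=grab('wrist')
g=lambda u,v,z: onz(f,u*1.024,v*.8312,z)
for q in ((256,206),(274,206),(292,206),(274,188),(274,222)): print('handles',q,np.round(g(*q,159),1))
c=[g(u,v,65) for u,v in ((253,158),(284,160),(284,239),(253,237))]; print('foot',np.round(c,1),np.mean(c,0))
e=(c[0]+c[1]-c[2]-c[3]); print('rail y-axis yaw',np.degrees(np.arctan2(-e[0],e[1])),np.linalg.norm(e)/2)
c=[g(272,167,100),g(270,234,100)]; print('plate ends',np.round(c))
h=cv2.resize(f['frame'][115:205,225:335,::-1],(660,540),interpolation=cv2.INTER_CUBIC); cv2.imwrite('pics/w10.png',h)
E
```

```text
handles (256, 206) [649.2  89.6 159. ]
handles (274, 206) [669.5  84.2 159. ]
handles (292, 206) [689.9  78.9 159. ]
handles (274, 188) [673.6 100.8 159. ]
handles (274, 222) [665.9  69.1 159. ]
foot [[656.7 130.2  65. ]
 [700.2 116.3  65. ]
 [678.   20.6  65. ]
 [631.8  35.5  65. ]] [666.66437285  75.6379895   65.        ]
rail y-axis yaw -13.927962473246634 98.04601386468288
plate ends [[679. 116. 100.]
 [658.  42. 100.]]
```

View pics/w10.png

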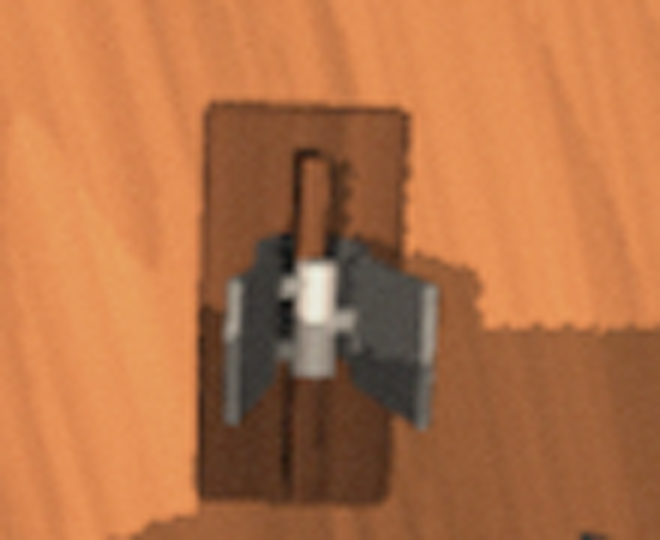

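Crop: the handle tops span x 225–438 and y 278–427, centred at about (331,352). That puts the clip centre near (669,81) with a −14° yaw, so I'll descend and squeeze.

send_rows --grip '[0.65,0.65,0.65,0.65,0.65,0.65,0.65,0.65]' --pt "0.029 0.003 0" --pt "0.029 0.003 -0.03" --pt "0.029 0.003 -0.06" --pt "0.029 0.003 -0.09" --pt "0.029 0.003 -0.12" --pt "0.029 0.003 -0.15" --pt "0.029 0.003 -0.17" --pt "0.029 0.003 -0.178" --yaw '[1,1,1,1,1,1,1,1]'

```text
time_s: 28.27
ee_pos: [667.6, 81.9, 116.7]
ee_rot: [-179.7, 0.1, 76.2]
force: [0.1, -0.6, -0.0]
gripper_width: 75.4
gripper_force: 0.0
```

send_rows --grip '[0.4,0.2,0,-0.2,-0.3,-0.4,-0.8,-0.8]' --pt "0 0 0" --pt "0 0 0" --pt "0 0 0" --pt "0 0 0" --pt "0 0 0" --pt "0 0 0" --pt "0 0 0" --pt "0 0 0" --yaw '[0,0,0,0,0,0,0,0]' --grip_force 25

```text
time_s: 28.93
ee_pos: [669.9, 82.0, 120.8]
ee_rot: [180.0, -0.0, 76.1]
force: [0.6, -0.5, -0.3]
gripper_width: 24.8
gripper_force: 7.3
```

send_rows --grip '[-0.8,-0.8,-0.8,-0.8,-0.8,-0.8,-0.8,-0.8]' --pt "0 0 0" --pt "0 0 0" --pt "0 0 0" --pt "0 0 0" --pt "0 0 0" --pt "0 0 0" --pt "0 0 0" --pt "0 0 0" --yaw '[0,0,0,0,0,0,0,0]'

```text
time_s: 29.6
ee_pos: [669.8, 82.0, 120.5]
ee_rot: [180.0, 0.0, 76.0]
force: [-0.3, -0.1, -1.0]
gripper_width: 19.7
gripper_force: 25.0
```

send_rows --grip '[-0.8,-0.8,-0.8,-0.8,-0.8,-0.8,-0.8,-0.8]' --pt "0 0 0.01" --pt "0 0 0.02" --pt "0 0 0.035" --pt "0 0 0.06" --pt "0 0 0.09" --pt "0 0 0.12" --pt "0 0 0.14" --pt "0 0 0.14" --yaw '[0,0,0,0,0,0,0,0]'

```text
time_s: 30.27
ee_pos: [672.2, 82.3, 268.1]
ee_rot: [179.3, -0.2, 76.0]
force: [0.7, -0.4, 0.4]
gripper_width: 20.0
gripper_force: 25.0
```

send_rows --grip '[-0.8,-0.8,-0.8,-0.8,-0.8,-0.8,-0.8,-0.8]' --pt "-0.012 -0.03 0" --pt "-0.026 -0.062 0" --pt "-0.04 -0.096 0" --pt "-0.054 -0.13 0" --pt "-0.068 -0.164 0" --pt "-0.082 -0.198 0" --pt "-0.096 -0.232 0" --pt "-0.11 -0.266 0" --yaw '[1,2,3,4,5,6,7,8]'

```text
time_s: 30.93
ee_pos: [558.5, -185.4, 260.6]
ee_rot: [180.0, 0.0, 84.1]
force: [0.6, -0.4, -0.3]
gripper_width: 20.3
gripper_force: 25.0
```

send_rows --grip '[-0.8,-0.8,-0.8,-0.8,-0.8,-0.8,-0.8,-0.8]' --pt "-0.014 -0.034 0" --pt "-0.028 -0.068 0" --pt "-0.042 -0.102 0" --pt "-0.055 -0.136 0" --pt "-0.069 -0.166 0" --pt "-0.069 -0.166 0" --pt "-0.069 -0.166 0" --pt "-0.069 -0.166 0" --yaw '[0,1,1,1,1,1,1,1]'

```text
time_s: 31.6
ee_pos: [490.7, -349.6, 260.4]
ee_rot: [-180.0, -0.1, 85.0]
force: [0.1, -0.1, -0.9]
gripper_width: 19.8
gripper_force: 25.0
```

```bash
python3 - <<'E'
from h import *
f=grab('wrist');s=grab('scene'); t=grab('top'); st=env.state(); print(st['ee_pos'],st['ee_rot'])
b=cv2.resize(s['frame'][220:340,320:440,::-1],(300,300),interpolation=cv2.INTER_CUBIC); c=cv2.resize(t['frame'][190:270,320:420,::-1],(300,240),interpolation=cv2.INTER_CUBIC)
cv2.imwrite('pics/w11.png',np.hstack([cv2.resize(f['frame'][:,:,::-1],(500,540)),np.vstack([b,c])]))
E
```

```text
[ 491.29697397 -348.79917106  260.63325268] [ 1.79988950e+02 -1.38120552e-02  8.51461563e+01]
```

View pics/w11.png

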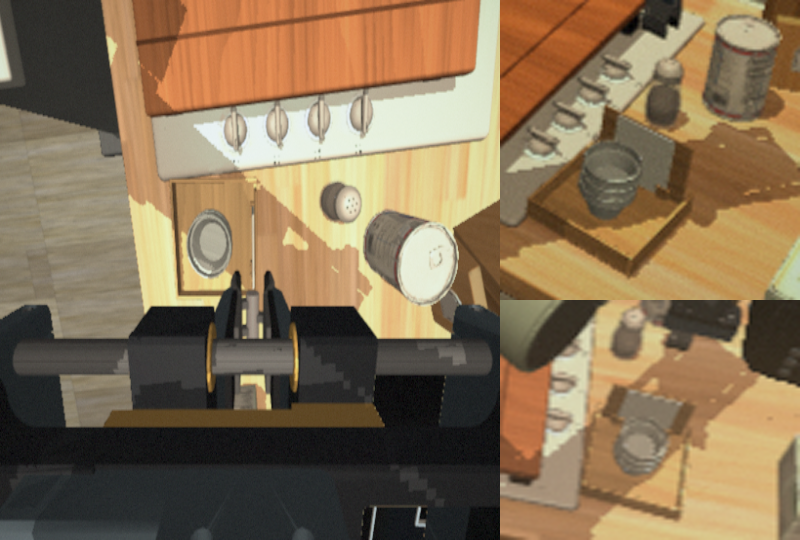

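The clip is held (pivot at (252,305)), and the plate's top edge shows as a thin vertical line at x≈253, v≈180–275. I'll measure that line with the calibration.

```bash
python3 - <<'E'
from h import *
f=grab('wrist'); e=env.state()['ee_pos']
for z in (85,260): print('toolaxis',z,np.round(proj(f,[e[0],e[1],z]),1))
for v in (125,135,145,160,175,188,193): 
    print(v,[tuple(int(x) for x in f['frame'][v,u]) and int(f['frame'][v,u].sum()) for u in range(248,274)])
h=cv2.resize(f['frame'][115:225,215:305,::-1],(540,600),interpolation=cv2.INTER_CUBIC); cv2.imwrite('pics/w12.png',cv2.resize(h,(486,594)))
E
```

```text
toolaxis 85 [257.6 175.8]
toolaxis 260 [257.5 226.9]
125 [383, 381, 380, 425, 530, 557, 563, 572, 572, 582, 575, 579, 579, 580, 572, 569, 567, 574, 576, 577, 589, 593, 594, 585, 586, 585]
135 [423, 426, 445, 431, 434, 426, 436, 434, 456, 455, 460, 400, 271, 246, 330, 443, 511, 474, 402, 402, 406, 414, 420, 413, 409, 465]
145 [417, 418, 415, 411, 402, 398, 380, 359, 374, 381, 399, 331, 293, 404, 359, 345, 397, 388, 397, 401, 411, 420, 417, 430, 413, 416]
160 [420, 422, 423, 427, 409, 405, 409, 412, 376, 466, 619, 525, 272, 389, 363, 351, 397, 406, 401, 400, 401, 407, 416, 427, 432, 423]
175 [416, 424, 431, 430, 421, 414, 412, 428, 428, 533, 645, 530, 327, 418, 380, 394, 454, 446, 452, 445, 439, 446, 457, 455, 456, 447]
188 [428, 418, 432, 435, 424, 416, 409, 418, 403, 510, 632, 556, 388, 428, 386, 395, 457, 457, 460, 470, 455, 453, 446, 454, 443, 450]
193 [427, 424, 439, 432, 422, 426, 407, 401, 402, 521, 620, 528, 339, 414, 389, 399, 451, 454, 458, 463, 456, 454, 451, 402, 227, 12]
```

View pics/w12.png

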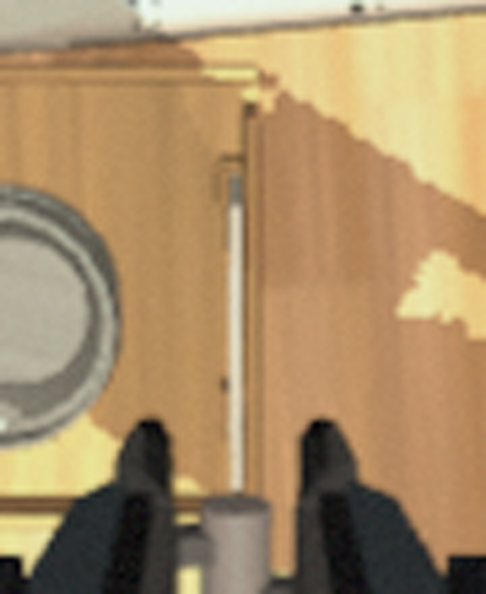

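The card runs at u≈257–259 and the plate at 261–263, parallel to the jaws. The pair is centred about 2–3 mm in +x from the tool axis. I'll shift 2 mm and lower.

send_rows --grip '[-0.8,-0.8,-0.8,-0.8,-0.8,-0.8,-0.8,-0.8]' --pt "0.002 0 -0.02" --pt "0.002 0 -0.05" --pt "0.002 0 -0.08" --pt "0.002 0 -0.1" --pt "0.002 0 -0.11" --pt "0.002 0 -0.11" --pt "0.002 0 -0.11" --pt "0.002 0 -0.11" --yaw '[0,0,0,0,0,0,0,0]'

```text
time_s: 32.47
ee_pos: [493.9, -350.4, 152.3]
ee_rot: [179.8, 0.1, 85.1]
force: [0.2, -0.5, -0.3]
gripper_width: 19.7
gripper_force: 25.0
```

```bash
python3 - <<'E'
from h import *
f=grab('wrist'); s=grab('scene')
h=cv2.resize(f['frame'][115:225,205:315,::-1],(500,500),interpolation=cv2.INTER_CUBIC)
b=cv2.resize(s['frame'][220:320,340:400,::-1],(300,500),interpolation=cv2.INTER_CUBIC)
cv2.imwrite('pics/w13.png',np.hstack([h,b])); print(env.state()['ee_pos'])
E
```

```text
[ 493.709384   -350.56599317  152.39014384]
```

View pics/w13.png

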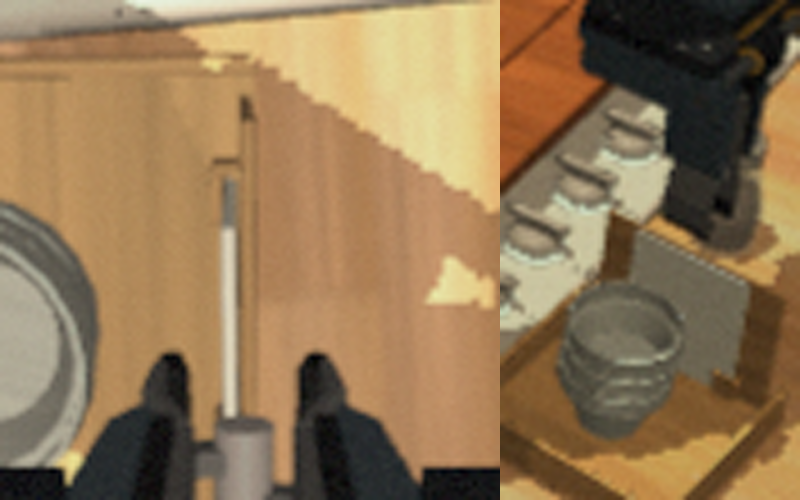

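Pivot (245) and plate pair (about 238) line up to within 1–2 mm once perspective is allowed for, well inside the 22 mm jaw opening. I'll lower onto the edge.

send_rows --grip '[-0.8,-0.8,-0.8,-0.8,-0.8,-0.8,-0.8,-0.8]' --pt "0 0 -0.007" --pt "0 0 -0.015" --pt "0 0 -0.023" --pt "0 0 -0.031" --pt "0 0 -0.039" --pt "0 0 -0.046" --pt "0 0 -0.046" --pt "0 0 -0.046" --yaw '[0,0,0,0,0,0,0,0]'

```text
time_s: 33.23
ee_pos: [492.5, -349.8, 103.8]
ee_rot: [-179.9, -0.0, 85.0]
force: [0.2, -0.4, 0.3]
gripper_width: 19.6
gripper_force: 25.0
```

No contact force. Now open gently so the clip closes, then rise.

send_rows --grip '[-0.5,-0.4,-0.3,-0.2,-0.1,0,0.1,0.2]' --pt "0 0 0" --pt "0 0 0" --pt "0 0 0" --pt "0 0 0" --pt "0 0 0" --pt "0 0 0" --pt "0 0 0" --pt "0 0 0" --yaw '[0,0,0,0,0,0,0,0]'

```text
time_s: 33.9
ee_pos: [492.8, -350.0, 104.7]
ee_rot: [180.0, 0.0, 85.0]
force: [0.0, 0.2, 0.2]
gripper_width: 53.2
gripper_force: 0.0
```

send_rows --grip '[0.4,0.5,0.5,0.5,0.5,0.5,0.5,0.5]' --pt "0 0 0" --pt "0 0 0" --pt "0 0 0.02" --pt "0 0 0.05" --pt "0 0 0.09" --pt "0 0 0.13" --pt "0 0 0.17" --pt "0 0 0.2" --yaw '[0,0,0,0,0,0,0,0]'

```text
time_s: 34.57
ee_pos: [493.1, -350.2, 308.5]
ee_rot: [179.8, 0.1, 85.0]
force: [0.6, 0.1, -0.4]
gripper_width: 68.2
gripper_force: 0.0
```

send_rows --grip '[0.5,0.5,0.5,0.5,0.5,0.5,0.5,0.5]' --pt "0 0.03 0" --pt "0 0.06 0" --pt "0 0.1 0" --pt "0 0.14 0" --pt "0 0.14 0" --pt "0 0.14 0" --pt "0 0.14 0" --pt "0 0.14 0" --yaw '[0,0,0,0,0,0,0,0]'

```text
time_s: 35.23
ee_pos: [492.8, -211.0, 304.5]
ee_rot: [180.0, 0.0, 85.0]
force: [0.2, -0.1, -0.2]
gripper_width: 68.5
gripper_force: 0.0
```

```bash
python3 - <<'E'
from h import *
s=grab('scene'); t=grab('top')
r=lambda a,w,h: cv2.resize(a[:,:,::-1],(w,h),interpolation=cv2.INTER_CUBIC)
A=r(s['frame'][240:330,330:410],400,450); B=np.vstack([r(s['frame'][140:290,80:330],400,225),r(t['frame'][150:270,130:330],400,225)])
cv2.imwrite('pics/w14.png',np.hstack([A,B]))
E
```

```text
(no output)
```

View pics/w14.png

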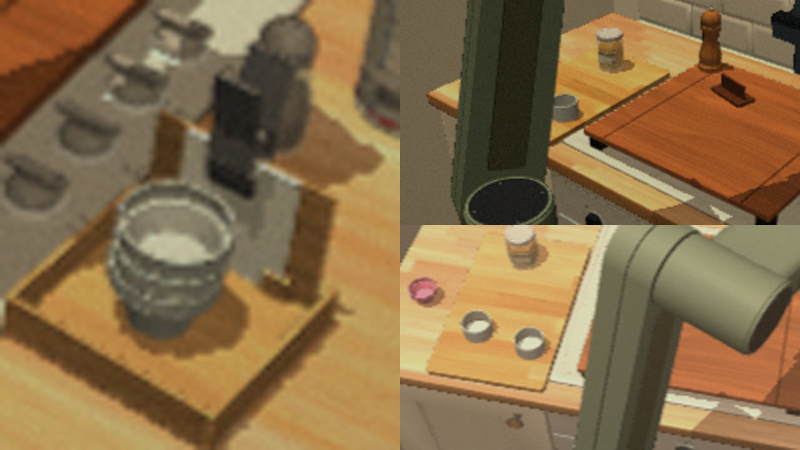

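The clip is closed over the plate and card (235,130), the stack of three stands upright in the caddy, and both straight moulds stand on the board (477,325 and 529,343).

```bash
python3 -c "
from workcell import env
print(env.job_done())"
```

```text
the job is handed in; nothing more can be done
None
```

The job is handed in: the three tapered moulds are nested upright in the caddy, the two straight ones stand apart on the chopping board, and the clip pinches the label card and back plate together; no verdict came back.

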